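# Hold a control module in the corner of the marking jig

### The arm

A 7-joint arm with a two-finger parallel gripper is mounted at the origin on the work surface. World frame = base frame: x ahead of the robot, y to its left, z up, the work surface at z = 0. Lengths are in m, angles in rad, forces in N, time in s.
With the tool pointing down it reaches from about 0.4 to 0.85 m from the base axis. Payload 10.4 kg.
Tool frame: the origin (TCP) lies at the very end of the fingers, on their centre line; the grasp point (between the pads) lies env.pinch_z behind it (env.pinch_z is the distance from the TCP to the grasp point, in m); x points along the fingers, y is the direction in which the jaws open and shut, and the axes are right-handed (so a half turn about x gives the same grasp; the last joint's range is limited). The gripper opens to 85 mm and grips with 20 to 120 N. Pads are 22 mm wide; open, the fingers measure 114 mm over their backs; the gripper's body (76 mm by 85 mm) begins 54 mm behind the grasp point. The pads swing forward as they close: fully open they stand 13 mm farther back than shut.
Start: joints at [1.143, 0.332, -0.065, 1.46, 0.022, 1.35, -0.088], TCP at [0.246, -0.575, 0.231] pointing down, gripper open.
Joint ranges: [-2.6, 2.6], [-0.5, 2.12], [-1.47, 1.34], [0.16, 2.42], [-1.27, 4.41], [0.06, 2.06], [-2.6, 2.6]. Speed limits (rad/s): [2.22, 2.22, 2.79, 2.79, 3.14, 3.14, 3.14].

### API

Orientations are given as [roll, pitch, yaw] about the fixed x, y, z axes, in that order (R = Rz(yaw) Ry(pitch) Rx(roll)).
In Python, from bench import env gives the robot as it stands.
- The arm moves only by the tool jog_arm, never from a script. Its argument "commands" is a list of rows, each a list of 5 numbers: the shift along the tool's x, y, z in m, then the turn about the tool's x in degrees, then the closure, from 0 (fully open) to 1 (shut). A call has 1 to 5 rows; each row is the pose to reach, as a shift and turn from the pose commanded when the call began, along the tool's axes at that moment; what a row does not reach only later rows make up. A row lasts 1/12 s, in which the tool goes at most 41.7 mm and 7.16 degrees, less where a joint would pass 70% of its speed; a pose out of reach is approached as far as the arm can. A call with a gripper value outside its range is refused whole. The fingers move at their own pace and stop on an object; the grip force is fixed at half the most. Time passes only in rows, so rows that repeat a pose let the fingers close. It gives the time, the measured TCP pose, the force and the opening at its end, in the units of the state.
- env.get_obs(): the state, without advancing time (a new reading comes with each control period).
- env.grab_frame(name): name is "scene" or "top" or "wrist"; returns (picture, depth): 400x640x3 uint8, blue, green, red; 400x640 float32, m along the optical axis (not along the pixel's ray), 0 where there is no reading.
- env.camera_params(name): a dict with "fx", "fy", "cx", "cy" (pixels), "rvec" (rotation vector, rad) and "tvec" (3), from world to camera coordinates, as OpenCV has them. Camera axes: x right, y down, z forward; pixel columns grow to the right and rows downward; lengths in m; the calibration is good to about 2 mm. A picture is of the moment at which its call begins: read the wrist's pose just before it. camera_params takes no time and is no camera call; for the wrist camera it gives the pose at the moment of the call.
- env.job_done(): hands the job in, once; it reports no verdict.
Trained networks look in the newest picture that a camera, given by its name, has taken for a name from the list of things; names that differ only in an ending like _2 or _b are one class to them, and where a whole thing is asked for, a point or a joint stands for the part that bears it (a point fixed in the world has none). Each returns a list of dicts, best first, with "conf" (0 to 1); they miss things now and then, are a little off and sometimes report something else, mostly with a low value. They report only what shows in the picture. A call takes as long as a camera call. They do not tell look-alikes from the thing itself.
- env.find_in(camera, label): "xyz" ([x, y, z] in m, in the coordinates of the camera as it stood for that picture, good to about 4 mm: the middle of the surface that is visible of it).
- env.regions_of(camera, label): "pixels" (400x640 bool, what is visible of it).
The state is a dict: "time_s": time; "joints": joint angles; "joint_velocities": joint speeds; "joint_efforts": joint torques, N m; "eef_pos": TCP position; "tool_rot": TCP orientation; "contact_force": force on the tool from outside, world axes, zero at the start; "torque": the same for the moment, N m; "width": finger opening in m.
Only numpy, scipy, OpenCV 4.12 (cv2) and the standard library are available. Lean on these libraries where they do the work, as an engineer would, in place of code of your own. Each camera call takes 0.05 s, during which the arm holds its last target.

### The job

Get the finned control module ready for marking: first swing the jig's raised stop bar down until it lies in its catch, then set the module flat on the jig plate, heat sink up, and press it firmly into the corner, one long side against the fixed fence and one short end against the stop bar. Finish while holding it there, still pushing against both stops at once; do not let go. Leave the carton, the jar and the screwdriver where they are.

Things in the scene. Friction and masses are not known exactly. Their poses are not given: they have to be found in the camera images.
- jig: Marking jig, fixed to the bench: grey-painted plate 10 mm thick, steel fence along its +x edge, hinged steel stop bar along its +y edge. Origin on the bench under the plate, which spans x -100 to 105, y -110 to 110 mm, top at z 10. Axes: z up; x roughly away from the robot. With the module home, long side along jig y, the module's origin is at jig x 38, y 22, z 10 mm.
- stop_hinge (a point): Middle of the stop bar's hinge axis, at jig x 86, y 80, z 21 mm; the axis is parallel to the jig's y. The hinge sits between two cheeks at jig x 74 to 98, y 62.5 to 68.5 and 91.5 to 97.5, tops at z 34 mm.
- catch (a point): The catch: a fork on the plate that takes the bar near its free end. Point on the fork's floor, at jig x -70, y 80, z 12 mm. Two cheeks at jig x -78 to -62, y 62.5 to 68.5 and 91.5 to 97.5, tops at z 32 mm. It ends 68 mm short of the module's home place.
- fence: Fixed fence on the jig: steel bar 18 x 162 x 18 mm (along jig x, y, z). Origin: centre of its underside, on the plate at jig x 79, y -20; axes as the jig's. The module bears on its face towards -x, at jig x 70; top at z 28 above the bench. The jig is smooth (friction on the housing about 0.25); a steady push of 10 to 15 N on each stop is plenty.
- swing_stop (a joint): Hinge of the stop bar, rad: 0 = lying level in its catch (hard limit), grows as the bar's free end rises; range 0 to 1.5, starts raised between 0.6 and 1.1. Stiff hinge, about 0.17 N m of friction: the bar stays where it is left, and does not spring back.
- stop_tip (a point): Middle of the upper edge at the free end of the stop bar: steel, 170 mm long from the hinge axis, 20 wide, 18 thick (axis at mid thickness). Its x runs along the bar towards the hinge, z is the upper face's normal. Down, the bar lies at jig y 70 to 90, z 12 to 30 mm, and the module's short end bears on its face at jig y 70. Push it down on its upper face.
- corner (a point): Point on the plate's top (z 10 mm) where the planes of the fence's face and of the lowered bar's face meet, jig x 70, y 70; axes as the jig's. The module goes to its -x, -y side.
- module: Control module, about 300 g (200 to 420), loose: black housing 96 x 64 x 26 mm (its x, y, z) with a finned aluminium heat sink 56 x 40 mm, 34 high, centred on top (z 26 to 60): grip it there, clear above fence and bar. Origin: centre of its underside; z up. Starts flat on the bench left or right of the jig, heat sink up. Same either way round.
- carton: Bystander: open cardboard carton 85 x 85 x 60 mm full of hose clamps, on the other side of the jig. Origin: centre of its underside.
- jar: Bystander: steel-grey jar, 60 mm across, 85 mm high, beyond the jig to the left. Origin: centre of its underside.
- screwdriver: Bystander: screwdriver with a black handle, lying on the bench beyond the jig to the right.
Things that resemble listed ones, but are neither listed nor needed, are in the scene too. Leave any green or purple look-alike of the module alone.

How it is judged:
By the outcome, as a careful person would: the job done as asked, in the order asked, and still so for the second after the job is handed in, while the arm keeps its last pose, push and grip.
It also fails if it takes over 69 s, if anything falls off the work surface, if the arm or the gripper's body presses on something with over 40 N, if the wrist force passes 120 N, or if a joint passes its speed limit or range.

## Working session

There is one attempt and no reset: what is moved stays moved. The work goes in short steps, Python scripts to look and compute and a tool call to move; the robot and the scene stay as the last step left them, time stands still between calls to the robot, and variables do not carry over. Pictures are saved under pics/ and viewed, and the job is handed in when it is done.

Besides the shell and the picture viewer there is one more tool, called after "Request:" as a command line: name --pt "numbers of a row" for each row, then --argument value for the rest. jog_arm: Moves the arm, as the interface text tells. Its arguments: {"type":"object","properties":{"commands":{"type":"array","items":{"type":"array","items":{"type":"number"}}}},"required":["commands"]}

```bash
ls; mkdir -p pics
cat > h.py <<'E'
import numpy as np, cv2
from bench import env
from scipy.spatial.transform import Rotation as Ro
def cam(n):
    p=env.camera_params(n); R=cv2.Rodrigues(np.array(p['rvec'],float))[0]; return p,R,np.array(p['tvec'],float).ravel()
def unproj(n,u,v,d):
    p,R,t=cam(n); c=np.stack([(u-p['cx'])/p['fx']*d,(v-p['cy'])/p['fy']*d,d],-1)
    return (c-t)@R
def proj(n,X):
    p,R,t=cam(n); c=np.atleast_2d(X)@R.T+t
    return np.stack([c[:,0]/c[:,2]*p['fx']+p['cx'],c[:,1]/c[:,2]*p['fy']+p['cy']],-1)
def cloud(n,dep):
    v,u=np.mgrid[0:400,0:640]; return unproj(n,u,v,dep)
def st():
    o=env.get_obs(); return o
E
python3 - <<'E'
from h import *
o=env.get_obs(); print({k:np.round(v,3) for k,v in o.items()}, env.pinch_z)
for n in ['scene','top','wrist']:
    im,d=env.grab_frame(n); cv2.imwrite(f'pics/{n}0.png',im); np.save(f'{n}0.npy',d); 
    p,R,t=cam(n); print(n,np.round(-R.T@t,3),np.round(R[2],3),p['fx'])
E
```

```text
pics
{'time_s': np.float64(0.0), 'joints': array([ 1.143,  0.333, -0.065,  1.461,  0.022,  1.35 , -0.088]), 'joint_velocities': array([ 0.   ,  0.001,  0.   , -0.   ,  0.001,  0.001, -0.   ]), 'joint_efforts': array([ 1.0000e-03, -6.2545e+01,  4.9000e-02, -3.9159e+01,  1.6000e-02,
        1.0000e-02, -0.0000e+00]), 'eef_pos': array([ 0.246, -0.574,  0.231]), 'tool_rot': array([-1.556,  1.569,  1.991]), 'contact_force': array([ 0.259,  0.14 , -0.366]), 'torque': array([-0.02 , -0.003,  0.043]), 'width': np.float64(0.085)} 0.0187
scene [ 1.123 -0.599  1.001] [-0.477  0.512 -0.714] 426.14200555208055
top [0.349 0.043 1.243] [ 0.126  0.022 -0.992] 418.4870699520911
wrist [ 0.31  -0.547  0.373] [-0.253 -0.109 -0.961] 350.3733521648273
```

View pics/scene0.png

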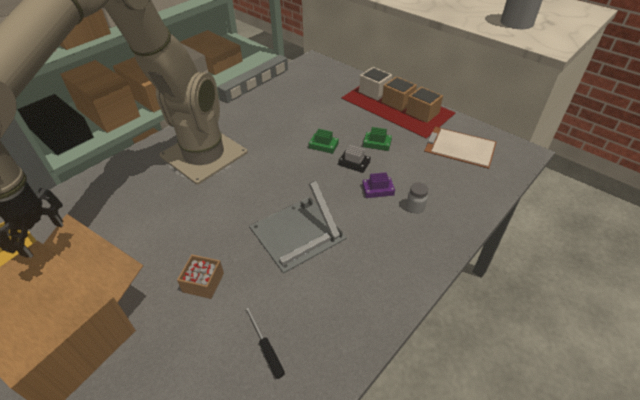

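View pics/top0.png

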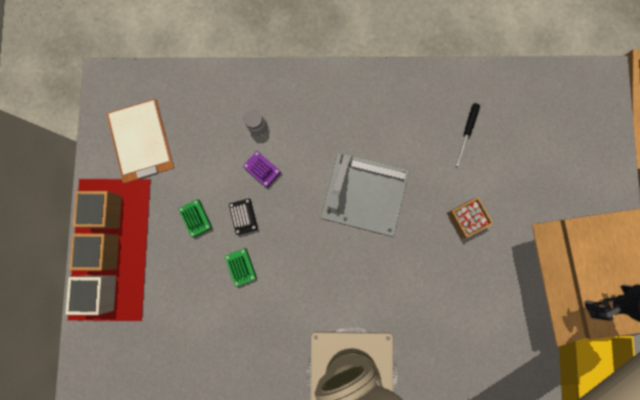

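The candidates for the module in the top view are black/aluminium at (243,216), green at (196,217) and (240,267), and purple at (262,168). I choose the black one. The raised bar shows at (340,185), with its hinge at the far (+x) end.

Run:
```python
from h import *
for n in ['top','scene']:
    im=cv2.imread(f'pics/{n}0.png'); d=np.load(f'{n}0.npy'); env.grab_frame(n)
    p,R,t=cam(n); C=cloud(n,d)
    for l in ['module','jig','fence','swing_stop','stop_tip','catch','stop_hinge','corner','carton','jar']:
        try:
            r=env.find_in(n,l); print(n,l,[(round(a['conf'],2),np.round((np.array(a['xyz'])-t)@R,3).tolist()) for a in r][:5])
        except Exception as e: print(n,l,e)
    for l in ['module','jig','fence','swing_stop']:
        for i,a in enumerate(env.regions_of(n,l)[:6]):
            m=a['pixels']; np.save(f'm_{n}_{l}_{i}.npy',m); v,u=np.nonzero(m); print(n,l,i,round(a['conf'],2),m.sum(),u.mean().round(),v.mean().round())
im=cv2.imread('pics/top0.png'); cv2.imwrite('pics/c1.png',np.hstack([cv2.resize(im[145:245,310:420],(400,364),interpolation=2),cv2.resize(im[145:300,175:285],(258,364),interpolation=2)]))
```

```text
top module [(0.96, [0.301, 0.319, 0.022]), (0.94, [0.583, 0.263, 0.028]), (0.8, [0.437, 0.451, 0.028]), (0.56, [0.453, 0.313, 0.024]), (0.44, [0.552, 0.033, 0.104])]
top jig [(0.59, [0.508, -0.037, 0.007])]
top fence [(0.55, [0.508, -0.035, 0.012])]
top swing_stop [(0.78, [0.555, 0.033, 0.101])]
top stop_tip [(0.56, [0.553, 0.034, 0.106])]
top catch [(0.87, [0.506, -0.038, 0.009])]
top stop_hinge [(0.79, [0.51, -0.036, 0.013])]
top corner [(0.56, [0.511, -0.035, 0.011])]
top carton [(0.68, [0.442, -0.335, 0.053])]
top jar []
top module 0 0.93 760 242.0 216.0
top module 1 0.92 700 261.0 168.0
top module 2 0.9 820 194.0 217.0
top module 3 0.71 780 240.0 266.0
top jig 0 0.88 4625 363.0 195.0
top fence 0 0.77 346 378.0 170.0
top swing_stop 0 0.85 346 340.0 175.0
top swing_stop 1 0.7 4606 363.0 196.0
scene module [(0.82, [0.458, 0.308, 0.027]), (0.78, [0.594, 0.259, 0.03]), (0.59, [0.451, 0.449, 0.029]), (0.59, [0.308, 0.308, 0.024])]
scene jig [(0.6, [0.517, -0.03, 0.009])]
scene fence [(0.63, [0.591, -0.085, 0.032])]
scene swing_stop [(0.74, [0.559, 0.031, 0.085])]
scene stop_tip [(0.63, [0.565, 0.028, 0.089]), (0.2, [0.515, -0.035, 0.009])]
scene catch [(0.7, [0.517, -0.035, 0.012])]
scene stop_hinge [(0.55, [0.519, -0.031, 0.009])]
scene corner [(0.85, [0.514, -0.032, 0.013])]
scene carton [(0.77, [0.448, -0.338, 0.052])]
scene jar [(0.65, [0.73, 0.268, 0.061])]
scene module 0 0.66 654 378.0 185.0
scene module 1 0.64 548 354.0 159.0
scene module 2 0.62 526 377.0 139.0
scene module 3 0.57 517 324.0 141.0
scene jig 0 0.85 3813 298.0 229.0
scene fence 0 0.68 500 304.0 249.0
scene swing_stop 0 0.73 428 324.0 209.0
```

View pics/c1.png

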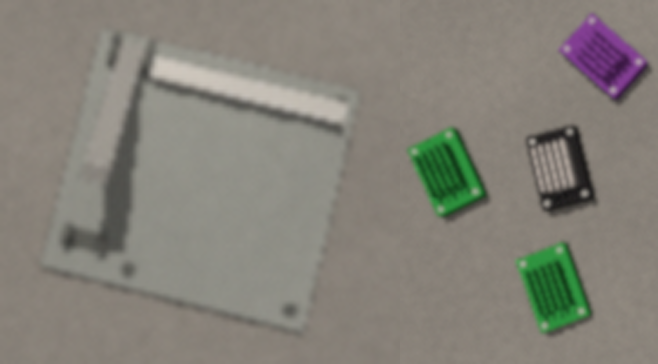

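```bash
cat > fit.py <<'E'
from h import *
def rect(P):
    (c,s,a)=cv2.minAreaRect((P*1000).astype(np.float32)); return np.round(c,1),np.round(s,1),round(a,2)
E
python3 - <<'E'
from fit import *
o=env.get_obs(); print(np.round(Ro.from_euler('xyz',o['tool_rot']).as_matrix(),3))
for n in ['top','scene']:
    d=np.load(f'{n}0.npy'); C=cloud(n,d); Z=C[...,2]; ok=d>0
    J=np.load(f'm_{n}_jig_0.npy'); 
    print(n,'bench z',np.median(Z[250:280,320:400] if n=='top' else Z[300:330,60:100]), 'jig z pct',np.percentile(Z[J],[5,25,50,75,95]).round(4))
    pl=J&(Z>0.004)&(Z<0.016); 
    m=J.astype(np.uint8)
    print(n,'plate',rect(C[pl][:,:2]))
    # fence
    F=np.load(f'm_{n}_fence_0.npy'); F2=F&(Z>.02)&(Z<.04); print('fence z',np.median(Z[F2]),rect(C[F2][:,:2]),C[F2].mean(0).round(4),F2.sum())
    S=np.load(f'm_{n}_swing_stop_0.npy'); print('bar',C[S].mean(0).round(4)); Q=C[S]; Q=Q[np.argsort(Q[:,2])]; print(Q[::40].round(3).tolist())
    k=0 if n=='top' else 1
    M=np.load(f'm_{n}_module_{k}.npy'); print('mod z',np.percentile(Z[M],[5,25,50,75,95]).round(3)); 
    lo=M&(Z<.035); hi=M&(Z>.045); print('mod all',rect(C[M][:,:2]),'low',rect(C[lo][:,:2]),'hi',rect(C[hi][:,:2]) if hi.sum()>5 else 0, C[hi].mean(0).round(4))
E
```

```text
[[-0.     0.394 -0.919]
 [-0.    -0.919 -0.394]
 [-1.     0.     0.   ]]
top bench z 0.0003781590630246995 jig z pct [0.0065 0.0089 0.0107 0.0126 0.0657]
top plate (array([518.7, -40.6]), array([219.4, 206.4]), 75.95)
fence z 0.02841908156084136 (array([586.4, -78.9]), array([157.7,  19.3]), 75.92) [ 0.5858 -0.0796  0.0282] 334
bar [0.558  0.0329 0.0878]
[[0.603, 0.035, 0.005], [0.535, 0.029, 0.013], [0.611, 0.021, 0.04], [0.592, 0.033, 0.063], [0.573, 0.039, 0.082], [0.553, 0.025, 0.102], [0.533, 0.03, 0.122], [0.519, 0.036, 0.137], [0.499, 0.041, 0.145]]
mod z [0.018 0.025 0.029 0.051 0.062]
mod all (array([429.7, 199.5]), array([335.1, 108.1]), 80.7) low (array([449.3, 324.2]), array([100.6,  73.7]), 13.31) hi (array([418.3, 192.8]), array([323.8,  64.1]), 76.49) [0.4469 0.3163 0.0721]
scene bench z 0.15997598140074443 jig z pct [0.0073 0.01   0.0115 0.0136 0.1027]
scene plate (array([517.6, -24. ]), array([252.6, 214.2]), 75.86)
fence z 0.02856343824683354 (array([585.5, -76.8]), array([165.2,  21.5]), 75.69) [ 0.5862 -0.0806  0.0281] 375
bar [0.5637 0.0285 0.0873]
[[0.622, 0.016, 0.018], [0.611, 0.019, 0.038], [0.592, 0.015, 0.049], [0.576, 0.019, 0.06], [0.58, 0.024, 0.073], [0.557, 0.023, 0.083], [0.553, 0.024, 0.095], [0.55, 0.035, 0.106], [0.536, 0.03, 0.117], [0.528, 0.035, 0.129], [0.521, 0.047, 0.14]]
mod z [0.008 0.024 0.029 0.054 0.062]
mod all (array([ 788.8, -102.3]), array([ 106. , 1193.6]), 39.01) low (array([445.5, 321.2]), array([106.4, 100. ]), 41.27) hi (array([ 764.8, -139. ]), array([  65. , 1165.1]), 34.72) [0.4654 0.2953 0.0783]
```

```bash
cat >> h.py <<'E'
JO=np.array([.5155,-.040]); JY=np.radians(-14.05)
def j2w(x,y,z): # jig mm -> world m
    c,s=np.cos(JY),np.sin(JY); return np.array([JO[0]+(c*x-s*y)/1000,JO[1]+(s*x+c*y)/1000,z/1000])
def w2j(X):
    X=np.atleast_2d(X); c,s=np.cos(JY),np.sin(JY); d=X[:,:2]-JO
    return np.stack([(c*d[:,0]+s*d[:,1])*1000,(-s*d[:,0]+c*d[:,1])*1000,X[:,2]*1000],-1)
def go(target,yaw,cur=None):
    o=env.get_obs(); R=Ro.from_euler('xyz',o['tool_rot']).as_matrix(); p=np.array(o['eef_pos']) if cur is None else np.array(cur)
    y0=np.degrees(np.arctan2(R[1,1],R[0,1])); dy=(yaw-y0+180)%360-180
    print('pos',p.round(4),'yaw',y0.round(2),'F',np.round(o['contact_force'],2),'w',round(float(o['width']),4),'t',round(float(o['time_s']),2))
    print('shift',np.round(R.T@(np.array(target)-p),4),'turn',round(-dy,2))
E
python3 - <<'E'
from h import *
go([.45,-.05,.30],-14)
E
```

```text
pos [ 0.2461 -0.5745  0.2313] yaw -66.81 F [ 0.55  0.75 -0.21] w 0.0854 t 1.65
shift [-0.0687 -0.4018 -0.3939] turn -52.81
```

Request:
jog_arm --pt "-0.07 -0.402 -0.394 -52.8 1" --pt "-0.07 -0.402 -0.394 -52.8 1" --pt "-0.07 -0.402 -0.394 -52.8 1" --pt "-0.07 -0.402 -0.394 -52.8 1" --pt "-0.07 -0.402 -0.394 -52.8 1"

```text
time_s: 2.07
eef_pos: [0.3214, -0.3799, 0.2573]
tool_rot: [0.584, 1.57, -1.522]
contact_force: [0.7, 0.1, 1.3]
width: 0.0254
```

```bash
python3 -c "
from h import *
go([.45,-.05,.30],-14)"
```

```text
pos [ 0.3214 -0.3799  0.2573] yaw -30.65 F [0.67 0.06 1.26] w 0.0254 t 2.07
shift [-0.0429 -0.0575 -0.3494] turn -16.65
```

Request:
jog_arm --pt "-0.043 -0.058 -0.349 -16.5 1" --pt "-0.043 -0.058 -0.349 -16.5 1" --pt "-0.043 -0.058 -0.349 -16.5 1" --pt "-0.043 -0.058 -0.349 -16.5 1" --pt "-0.043 -0.058 -0.349 -16.5 1"

```text
time_s: 2.48
eef_pos: [0.3973, -0.1875, 0.2827]
tool_rot: [0.74, 1.57, -1.084]
contact_force: [0.9, -0.6, 0.1]
width: 0.0
```

```bash
python3 -c "
from h import *
go([.45,-.05,.30],-14)"
```

```text
pos [ 0.3973 -0.1875  0.2827] yaw -14.49 F [ 0.86 -0.6   0.07] w 0.0 t 2.48
shift [-0.0174  0.0167 -0.1463] turn -0.49
```

Request:
jog_arm --pt "-0.017 0.017 -0.146 0 1" --pt "-0.017 0.017 -0.146 0 1" --pt "-0.017 0.017 -0.146 0 1" --pt "-0.017 0.017 -0.146 0 1" --pt "-0.017 0.017 -0.146 0 1"

```text
time_s: 2.9
eef_pos: [0.4515, -0.0466, 0.3002]
tool_rot: [2.036, 1.568, 0.22]
contact_force: [0.4, 0.2, -0.7]
width: -0.0001
```

Run:
```python
from h import *
im,d=env.grab_frame('wrist'); np.save('w1.npy',d); p,R,t=cam('wrist'); C=cloud('wrist',d); np.save('C1.npy',C)
pts={'o':(0,0,10),'cor':(70,70,10),'a':(-100,-110,10),'b':(105,-110,10),'c':(105,110,10),'d':(-100,110,10),'f1':(70,-101,28),'f2':(70,61,28),'catch':(-70,80,12),'h':(86,80,21)}
for k,v in pts.items():
    q=proj('wrist',j2w(*v))[0]; print(k,q.round()); cv2.circle(im,tuple(int(a) for a in q),3,(0,0,255),1)
cv2.imwrite('pics/w1.png',im); go([.45,-.05,.3],-14)
```

```text
o [365. 135.]
cor [427.  74.]
a [285. 220.]
b [442. 219.]
c [461.  36.]
d [280.  37.]
f1 [420. 218.]
f2 [431.  81.]
catch [307.  65.]
h [445.  64.]
pos [ 0.4508 -0.0496  0.2997] yaw -14.2 F [ 1.47 -0.33  0.52] w 0.0001 t 2.95
shift [-0.0003 -0.0006  0.0006] turn -0.2
```

View pics/w1.png

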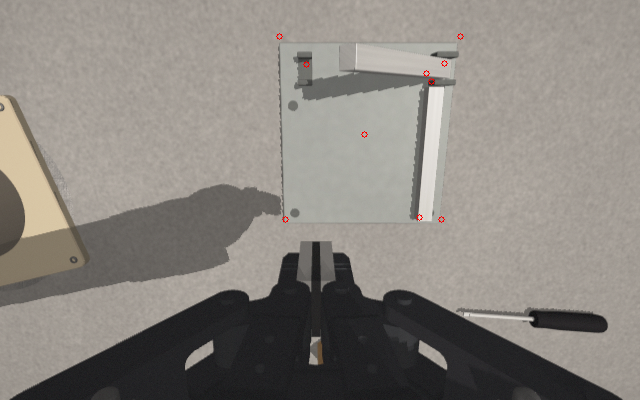

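Run:
```python
from h import *
P=cam('wrist'); im,d=env.grab_frame('wrist'); Q=cam('wrist'); print(P[2],Q[2]); C=cloud('wrist',d); np.save('C1.npy',C); im0=im.copy()
pts={'o':(0,0,10),'cor':(70,70,10),'a':(-100,-110,10),'b':(105,-110,10),'c':(105,110,10),'d':(-100,110,10),'f1':(70,-101,28),'f2':(70,61,28),'catch':(-70,80,12),'h':(86,80,21)}
for k,v in pts.items():
    q=proj('wrist',j2w(*v))[0]; cv2.circle(im,tuple(int(a) for a in q),2,(0,0,255),1)
cv2.imwrite('pics/w2.png',cv2.resize(im[10:240,250:480],(800,800))[:600]); cv2.imwrite('pics/w2raw.png',im0)
J=w2j(C.reshape(-1,3)); z=J[:,2]; w=(abs(J[:,0])<90)&(abs(J[:,1])<100)&(z<20); print('plate z med',np.median(z[w]))
go([.45,-.05,.3],-14)
```

```text
[-0.4496963   0.00497173  0.46014228] [-0.44926594  0.00413202  0.45987061]
plate z med 9.23584062276216
pos [ 0.4502 -0.0517  0.2994] yaw -14.38 F [ 0.9  -0.15 -0.5 ] w -0.0002 t 3.0
shift [-0.0006 -0.0006 -0.0016] turn -0.38
```

View pics/w2.png

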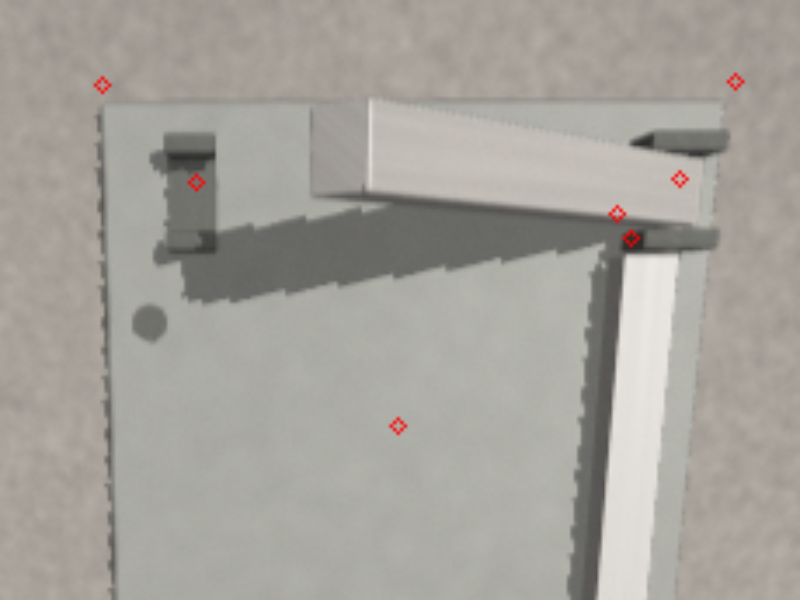

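Request:
jog_arm --pt "0 0 0 0 1" --pt "0 0 0 0 1" --pt "0 0 0 0 1"

```text
time_s: 3.25
eef_pos: [0.4498, -0.0534, 0.299]
tool_rot: [-0.634, 1.571, -2.46]
contact_force: [0.6, -0.0, 0.6]
width: -0.0001
```

```bash
cat > wf.py <<'E'
from h import *
from scipy.optimize import least_squares
import sys
P=cam('wrist'); im,d=env.grab_frame('wrist'); Q=cam('wrist'); print(P[2]-Q[2])
g=cv2.cvtColor(im,cv2.COLOR_BGR2GRAY)
C=cloud('wrist',d)
np.save('C2.npy',C); cv2.imwrite('pics/w3raw.png',im); go([.45,-.05,.3],-14)
import json; json.dump({k:np.array(v).ravel().tolist() for k,v in env.camera_params('wrist').items()},open('w3p.json','w'))
cv2.imwrite('pics/w3.png',np.vstack([cv2.resize(im[20:120,270:470],(800,400),interpolation=2)]))
cv2.imwrite('pics/w3b.png',np.vstack([cv2.resize(im[150:240,270:470],(800,360),interpolation=2)]))
E
python3 wf.py
```

```text
[ 4.22931181e-05 -6.79319016e-05 -2.25768041e-05]
pos [ 0.4498 -0.0533  0.299 ] yaw -14.6 F [-0.99 -0.37  0.49] w 0.0003 t 3.3
shift [-0.001  -0.0006 -0.0032] turn -0.6
```

View pics/w3.png

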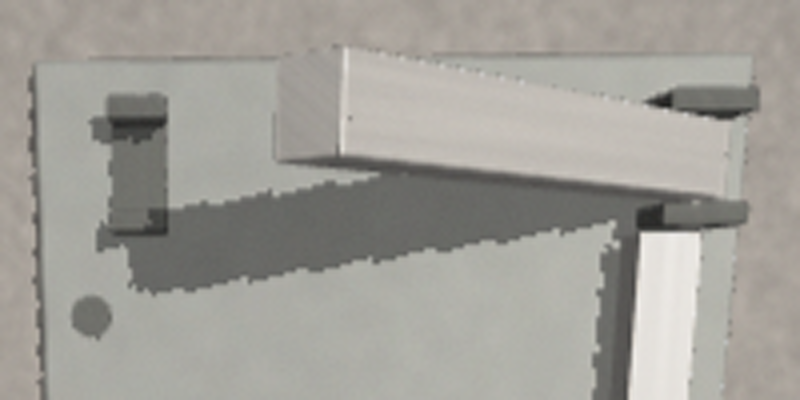

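View pics/w3b.png

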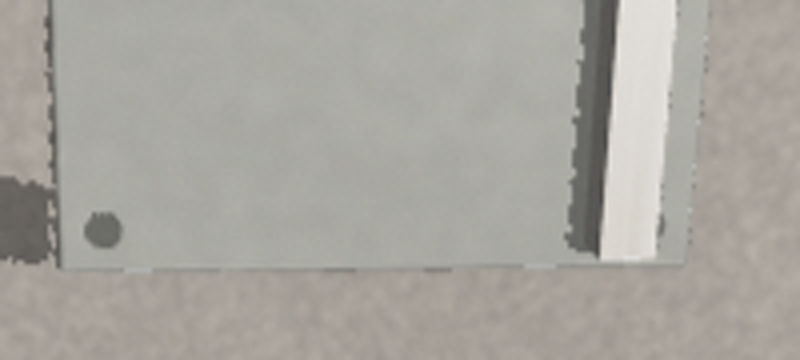

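Run:
```python
import numpy as np,cv2,json
from scipy.optimize import least_squares
p=json.load(open('w3p.json')); K=np.array([[p['fx'][0],0,p['cx'][0]],[0,p['fy'][0],p['cy'][0]],[0,0,1.]])
obj=np.array([(-100,110,10),(105,110,10),(-100,-110,10),(105,-110,10),(70,-101,28),(88,-101,28),(70,61,28),(88,61,28)],float)
px=np.array([(278.75,36.25),(458,34.25),(285,217),(441.5,215.75),(420.25,215.25),(434.25,214.5),(430,78),(445,78.25)])
bpx=np.array([(355.5,31.5),(355,59),(339,34),(339,60)])
def w(q,O):
    c,s=np.cos(q[2]),np.sin(q[2]); return np.stack([q[0]+c*O[:,0]-s*O[:,1],q[1]+s*O[:,0]+c*O[:,1],O[:,2]],-1)/1000
def pr(X): return cv2.projectPoints(X,np.array(p['rvec']),np.array(p['tvec']),K,None)[0][:,0]
def bar(th):
    u=np.array([-np.cos(th),0,np.sin(th)]);n=np.array([np.sin(th),0,np.cos(th)]);h=np.array([86,80,21.])
    return np.array([h+170*u+s*9*n+[0,y,0] for s in(1,-1) for y in(10,-10)])
f=lambda q:np.r_[(pr(w(q,obj))-px).ravel(),(pr(w(q,bar(q[3])))-bpx).ravel()]
r=least_squares(f,[515,-40,-.245,.8],x_scale=[1,1,.01,.01]); print(r.x.round(3),np.degrees(r.x[2]),r.fun.round(1))
```

```text
[ 5.13487e+02 -4.09670e+01 -2.44000e-01  7.96000e-01] -13.985147970257685 [-1.1 -1.6  1.3 -1.7 -0.4  1.6  0.4  1.2 -0.7 -0.1 -0.3  0.5 -0.2 -0.1
  1.  -0.5  0.7 -0.3  0.7  0.3 -0.7  0.3 -0.8  1. ]
```

```bash
sed -i 's/^JO=.*/JO=np.array([.5147,-.0405]); JY=np.radians(-14.0)/' h.py
python3 - <<'E'
from h import *
for v in [(0,80,170),(0,80,60),(-45,80,60),(-45,80,27)]: print(j2w(*v).round(4)); go(j2w(*v),-14)
E
```

```text
[0.5341 0.0371 0.17  ]
pos [ 0.4498 -0.0533  0.299 ] yaw -14.6 F [-0.99 -0.37  0.49] w 0.0003 t 3.3
shift [ 0.129   0.0588 -0.1087] turn -0.6
[0.5341 0.0371 0.06  ]
pos [ 0.4498 -0.0533  0.299 ] yaw -14.6 F [-0.99 -0.37  0.49] w 0.0003 t 3.3
shift [ 0.239   0.0588 -0.1088] turn -0.6
[0.4904 0.048  0.06  ]
pos [ 0.4498 -0.0533  0.299 ] yaw -14.6 F [-0.99 -0.37  0.49] w 0.0003 t 3.3
shift [ 0.239   0.0138 -0.1083] turn -0.6
[0.4904 0.048  0.027 ]
pos [ 0.4498 -0.0533  0.299 ] yaw -14.6 F [-0.99 -0.37  0.49] w 0.0003 t 3.3
shift [ 0.272   0.0138 -0.1083] turn -0.6
```

Request:
jog_arm --pt "0 0.02 -0.037 -0.6 1" --pt "0.03 0.04 -0.074 -0.6 1" --pt "0.06 0.059 -0.109 -0.6 1" --pt "0.095 0.059 -0.109 -0.6 1" --pt "0.129 0.059 -0.109 -0.6 1"

```text
time_s: 3.72
eef_pos: [0.5361, 0.0412, 0.1692]
tool_rot: [2.523, 1.568, 0.712]
contact_force: [0.1, -0.5, -1.2]
width: 0.0003
```

Request:
jog_arm --pt "0.0 0 0 0 1" --pt "0.012 0 0 0 1" --pt "0.024 0 0 0 1" --pt "0.036 0 0 0 1" --pt "0.036 0 0 0 1"

```text
time_s: 4.13
eef_pos: [0.534, 0.0375, 0.1332]
tool_rot: [-0.586, 1.57, -2.401]
contact_force: [-0.1, 0.0, -0.9]
width: 0.0
```

Request:
jog_arm --pt "0.008 0 0 0 1" --pt "0.016 0 0 0 1" --pt "0.024 0 0 0 1" --pt "0.032 0 0 0 1" --pt "0.04 0 0 0 1"

```text
time_s: 4.55
eef_pos: [0.5345, 0.0384, 0.0935]
tool_rot: [1.284, 1.571, -0.53]
contact_force: [-0.6, -0.9, 1.5]
width: 0.0
```

Run:
```python
from h import *
go(j2w(-45,80,55),-14,); 
im,d=env.grab_frame('wrist'); cv2.imwrite('pics/b1.png',im)
```

```text
pos [0.5345 0.0384 0.0935] yaw -13.9 F [-0.65 -0.87  1.55] w 0.0 t 4.55
shift [ 0.0385 -0.0452  0.0012] turn 0.1
```

View pics/b1.png

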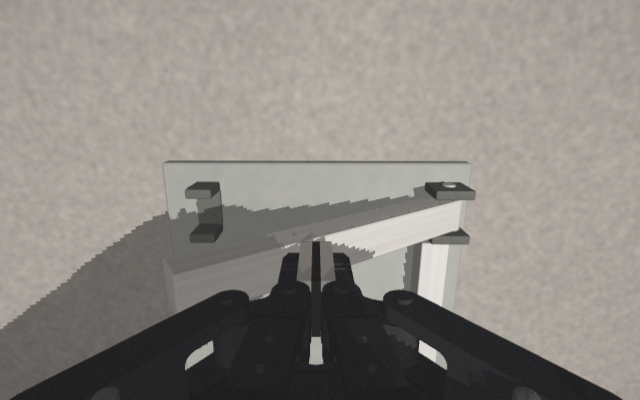

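Request:
jog_arm --pt "0.01 -0.003 0 0 1" --pt "0.02 -0.008 0 0 1" --pt "0.029 -0.013 0 0 1" --pt "0.036 -0.019 0 0 1" --pt "0.042 -0.025 0 0 1"

```text
time_s: 5.02
eef_pos: [0.5091, 0.0446, 0.0511]
tool_rot: [-1.229, 1.57, -3.043]
contact_force: [-0.2, -0.5, 0.7]
width: 0.0002
```

Run:
```python
from h import *
go(j2w(-45,80,32),-14,);
```

```text
pos [0.5091 0.0446 0.0511] yaw -13.89 F [-0.24 -0.55  0.75] w 0.0002 t 5.02
shift [ 0.0191 -0.019   0.0012] turn 0.11
```

Request:
jog_arm --pt "0.006 -0.006 0.001 0 1" --pt "0.011 -0.012 0.001 0 1" --pt "0.015 -0.018 0.001 0 1" --pt "0.018 -0.018 0.001 0 1" --pt "0.021 -0.018 0.001 0 1"

```text
time_s: 5.43
eef_pos: [0.4923, 0.0477, 0.031]
tool_rot: [0.816, 1.57, -0.997]
contact_force: [0.6, 0.2, 0.2]
width: -0.0
```

Request:
jog_arm --pt "0.002 0 0 0 1" --pt "0.003 0 0 0 1" --pt "0.003 0 0 0 1"

```text
time_s: 5.68
eef_pos: [0.4927, 0.0477, 0.0297]
tool_rot: [-0.131, 1.569, -1.945]
contact_force: [-13.0, -1.9, 26.3]
width: 0.0003
```

Request:
jog_arm --pt "-0.03 0 0 0 1" --pt "-0.07 0 0 0 0.5" --pt "-0.11 0 0 0 0" --pt "-0.15 0 0 0 0" --pt "-0.17 0 0 0 0"

```text
time_s: 6.1
eef_pos: [0.4943, 0.0483, 0.203]
tool_rot: [1.79, 1.565, -0.023]
contact_force: [1.1, 0.5, 1.4]
width: 0.0482
```

Run:
```python
from h import *
im,d=env.grab_frame('scene'); C=cloud('scene',d); J=w2j(C.reshape(-1,3)).reshape(400,640,3)
for x0 in range(-90,80,15):
    m=(abs(J[...,0]-x0)<7)&(abs(J[...,1]-80)<6)&(J[...,2]>5); print(x0,m.sum(),np.median(J[m][:,2]).round(1) if m.sum() else '')
q=proj('scene',j2w(0,20,20))[0].astype(int); cv2.imwrite('pics/b2.png',cv2.resize(im[q[1]-75:q[1]+75,q[0]-100:q[0]+100],(800,600),interpolation=2))
o=env.get_obs();print(o['joints'].round(2))
go([.449,.320,.201],-76.7)
```

```text
-90 15 285.3
-75 67 585.0
-60 47 231.4
-45 27 591.7
-30 41 589.5
-15 116 355.7
0 341 422.1
15 83 308.5
30 26 33.0
45 12 30.6
60 15 31.6
75 13 30.8
[ 0.56  0.13 -0.79  1.8   0.1   1.25 -0.51]
pos [0.4955 0.0483 0.2052] yaw -13.89 F [2.18 0.4  2.66] w 0.0556 t 6.15
shift [ 0.0036 -0.1104 -0.2525] turn 62.81
```

View pics/b2.png

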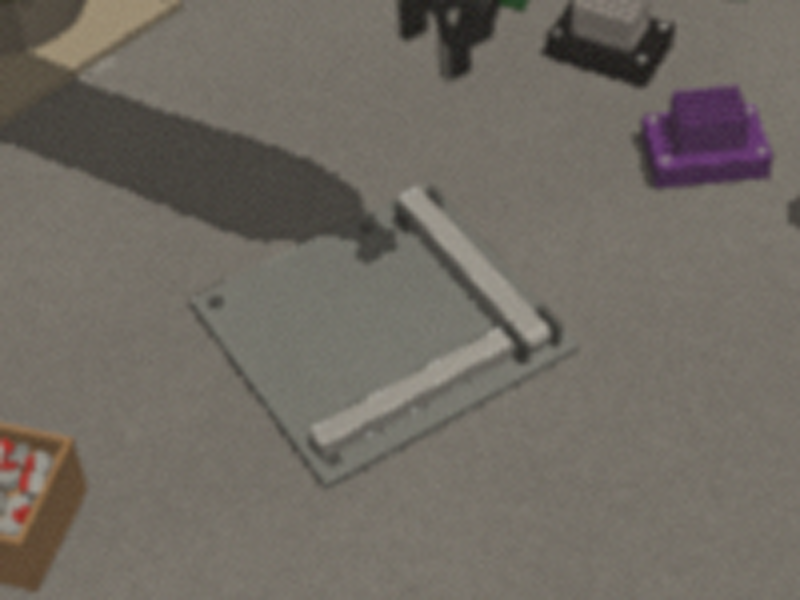

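The bar now lies in its catch: its top measures about z 31 mm, and the press met a firm stop at 29.7 mm. Next is a closer look at the module.

Run:
```python
from h import *
go([.38,.30,.25],-76.7)
```

```text
pos [0.4955 0.0483 0.2052] yaw -13.89 F [2.18 0.4  2.66] w 0.0556 t 6.15
shift [-0.046  -0.1721 -0.2166] turn 62.81
```

Request:
jog_arm --pt "-0.046 -0.172 -0.217 62.8 0" --pt "-0.046 -0.172 -0.217 62.8 0" --pt "-0.046 -0.172 -0.217 62.8 0" --pt "-0.046 -0.172 -0.217 62.8 0" --pt "-0.046 -0.172 -0.217 62.8 0"

```text
time_s: 6.57
eef_pos: [0.4134, 0.2223, 0.2302]
tool_rot: [2.315, 1.57, -0.081]
contact_force: [0.9, 0.6, 0.7]
width: 0.0854
```

Run:
```python
from h import *
go([.38,.30,.25],-76.7)
```

```text
pos [0.4134 0.2223 0.2302] yaw -47.28 F [0.93 0.62 0.73] w 0.0854 t 6.57
shift [-0.0198 -0.0797 -0.0282] turn 29.42
```

Request:
jog_arm --pt "-0.019 -0.078 -0.028 27.0 0" --pt "-0.019 -0.078 -0.028 27.0 0" --pt "-0.019 -0.078 -0.028 27.0 0" --pt "-0.019 -0.078 -0.028 27.0 0" --pt "-0.019 -0.078 -0.028 27.0 0"

```text
time_s: 6.98
eef_pos: [0.381, 0.298, 0.2489]
tool_rot: [-2.444, 1.57, 0.974]
contact_force: [0.2, -0.7, 0.0]
width: 0.0855
```

Request:
jog_arm --pt "0 0 0 0 0" --pt "0 0 0 0 0" --pt "0 0 0 0 0" --pt "0 0 0 0 0"

```text
time_s: 7.32
eef_pos: [0.3818, 0.2962, 0.2486]
tool_rot: [1.467, 1.571, -1.394]
contact_force: [-0.0, 0.6, 0.0]
width: 0.0855
```

```bash
cat > wm.py <<'E'
from h import *
import json
P=cam('wrist'); im,d=env.grab_frame('wrist'); Q=cam('wrist'); print(P[2]-Q[2]); C=cloud('wrist',d); np.save('C4.npy',C); cv2.imwrite('pics/m1.png',im)
json.dump({k:np.array(v).ravel().tolist() for k,v in env.camera_params('wrist').items()},open('m1p.json','w'))
go([.449,.32,.20],-76.7)
E
python3 wm.py
```

```text
[-2.46110611e-04  6.56104214e-05  1.03605036e-05]
pos [0.3817 0.2963 0.2486] yaw -73.93 F [-0.22  0.39  0.27] w 0.0856 t 7.37
shift [ 0.0486 -0.0042 -0.0712] turn 2.77
```

View pics/m1.png

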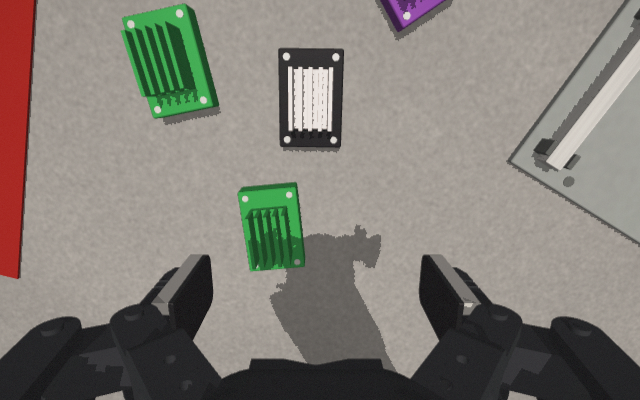

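```bash
cat > mfit.py <<'E'
from fit import *
C=np.load('C4.npy'); im=cv2.imread('pics/m1.png')
sub=np.zeros((400,640),bool); sub[35:165,255:365]=1
hi=sub&(C[...,2]>.045)&(C[...,2]<.075); hs=sub&(C[...,2]>.021)&(C[...,2]<.031)
print('sink',rect(C[hi][:,:2]),np.median(C[hi][:,2]),hi.sum()); print('house',rect(C[hs|hi][:,:2]),np.median(C[hs][:,2]))
# image: dark mask
g=im.max(2); m=((g<70)&sub).astype(np.uint8); m=cv2.morphologyEx(m,cv2.MORPH_OPEN,np.ones((3,3))); c=max(cv2.findContours(m,0,2)[0],key=cv2.contourArea); r=cv2.minAreaRect(c); print(r)
# bright sink
b=((g>150)&sub).astype(np.uint8); b=cv2.morphologyEx(b,cv2.MORPH_CLOSE,np.ones((5,5)));b[:60]=0;b[135:]=0;b[:,:284]=0;b[:,336:]=0
c2=max(cv2.findContours(b,0,2)[0],key=cv2.contourArea); r2=cv2.minAreaRect(c2); print(r2)
import json
p=json.load(open('m1p.json'));R=cv2.Rodrigues(np.array(p['rvec']))[0];t=np.array(p['tvec'])
def atz(u,v,z):
    ray=R.T@np.array([(u-p['cx'][0])/p['fx'][0],(v-p['cy'][0])/p['fy'][0],1]); o=-R.T@t; return o+ray*(z-o[2])/ray[2]
bp=np.array([atz(u,v,.06) for u,v in cv2.boxPoints(r2)]); print('sinktop',rect(bp[:,:2]))
hp=np.array([atz(*q,.026) for q in [(279,48.5),(344,48.5),(342.5,138),(279.5,138)]]); print('?',hp.round(4).tolist())
im2=cv2.resize(im[35:165,255:365],(508,600),interpolation=2); cv2.imwrite('pics/m1c.png',im2)
E
python3 mfit.py
```

```text
sink (array([445.7, 319.5]), array([56., 40.]), 15.26) 0.05941896113914667 1460
house (array([445.9, 319.6]), array([95.5, 64.1]), 15.41) 0.025487069781146687
((311.0, 98.0), (98.0, 64.0), 90.0)
((310.0, 98.5), (63.0, 44.0), 90.0)
sinktop (array([445.7, 319.3]), array([55.1, 40.9]), 16.04)
? [[0.4825, 0.3612, 0.026], [0.4999, 0.3009, 0.026], [0.4176, 0.2769, 0.026], [0.3997, 0.3394, 0.026]]
```

View pics/m1c.png

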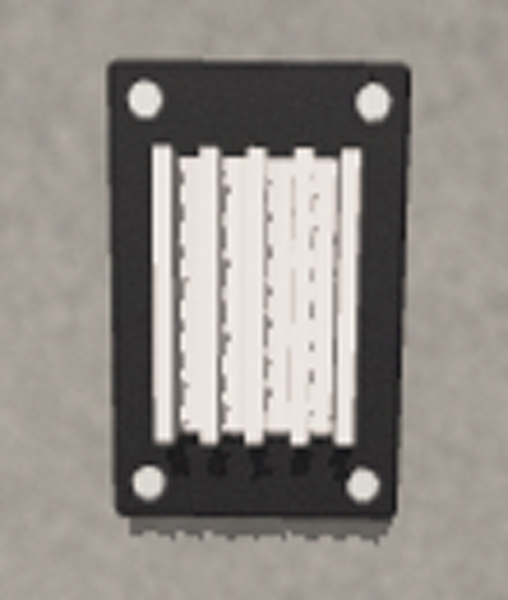

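Run:
```python
from h import *
go([.4457,.3195,.11],-74.6)
```

```text
pos [0.3817 0.2963 0.2486] yaw -73.93 F [-0.22  0.39  0.27] w 0.0856 t 7.37
shift [ 0.1386 -0.0046 -0.0679] turn 0.67
```

Request:
jog_arm --pt "0.03 -0.0023 -0.034 0.7 0" --pt "0.06 -0.0046 -0.068 0.7 0" --pt "0.1 -0.0046 -0.068 0.7 0" --pt "0.139 -0.0046 -0.068 0.7 0" --pt "0.139 -0.0046 -0.068 0.7 0"

```text
time_s: 7.78
eef_pos: [0.4427, 0.3168, 0.1024]
tool_rot: [0.209, 1.56, -2.664]
contact_force: [-0.8, -0.7, -0.3]
width: 0.085
```

Request:
jog_arm --pt "0 0 0 0 0" --pt "0 0 0 0 0" --pt "0 0 0 0 0" --pt "0 0 0 0 0"

```text
time_s: 8.12
eef_pos: [0.4466, 0.3207, 0.1123]
tool_rot: [-3.039, 1.567, 0.37]
contact_force: [-0.8, 0.7, -0.2]
width: 0.0854
```

Run:
```python
from h import *
go([.4457,.3195,.028],-74.6)
```

```text
pos [0.4466 0.3207 0.1123] yaw -74.66 F [-0.77  0.67 -0.24] w 0.0854 t 8.12
shift [0.0843 0.0009 0.0015] turn -0.06
```

Request:
jog_arm --pt "0.02 0.0009 0.0015 0 0" --pt "0.04 0.0009 0.0015 0 0" --pt "0.06 0.0009 0.0015 0 0" --pt "0.075 0.0009 0.0015 0 0" --pt "0.082 0.0009 0.0015 0 0"

```text
time_s: 8.53
eef_pos: [0.4443, 0.3182, 0.027]
tool_rot: [1.191, 1.57, -1.683]
contact_force: [0.2, 0.7, -0.1]
width: 0.0852
```

Request:
jog_arm --pt "0 0 0 0 0" --pt "0 0 0 0 0" --pt "0 0 0 0 0"

```text
time_s: 8.78
eef_pos: [0.4449, 0.3193, 0.0289]
tool_rot: [-2.849, 1.569, 0.561]
contact_force: [-0.1, -0.2, 0.5]
width: 0.0851
```

Run:
```python
from h import *
go([.4457,.3195,.028],-74.6)
im,d=env.grab_frame('wrist'); cv2.imwrite('pics/g1.png',im)
```

```text
pos [0.4449 0.3193 0.0289] yaw -74.66 F [-0.1  -0.25  0.53] w 0.0851 t 8.78
shift [ 0.0009  0.     -0.0008] turn -0.06
```

View pics/g1.png

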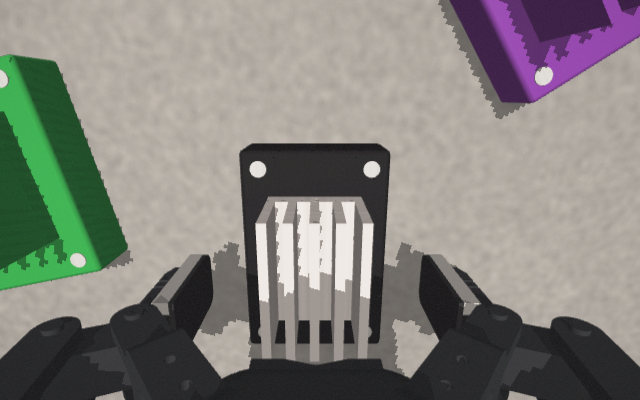

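The jaws straddle the sink (x 255–375) centrally, and the pads are at (185,300) and (447,300). Closing.

Request:
jog_arm --pt "0 0 0 0 1" --pt "0 0 0 0 1" --pt "0 0 0 0 1" --pt "0 0 0 0 1" --pt "0 0 0 0 1"

```text
time_s: 9.25
eef_pos: [0.4446, 0.3189, 0.0281]
tool_rot: [-2.93, 1.57, 0.479]
contact_force: [0.6, -1.7, 4.4]
width: 0.0392
```

Request:
jog_arm --pt "0 0 0 0 1" --pt "0 0 0 0 1" --pt "0 0 0 0 1"

```text
time_s: 9.5
eef_pos: [0.4446, 0.3189, 0.0281]
tool_rot: [-3.005, 1.57, 0.405]
contact_force: [-0.2, -0.7, 5.7]
width: 0.0391
```

Request:
jog_arm --pt "-0.01 0 0 0 1" --pt "-0.03 0 0 0 1" --pt "-0.05 0 0 0 1" --pt "-0.07 0 0 0 1" --pt "-0.07 0 0 0 1"

```text
time_s: 9.92
eef_pos: [0.4454, 0.3201, 0.1014]
tool_rot: [-2.86, 1.566, 0.549]
contact_force: [0.2, 0.9, -1.2]
width: 0.0395
```

Run:
```python
from h import *
t=j2w(20,0,100); go(t,-14)
im,d=env.grab_frame('wrist'); cv2.imwrite('pics/g2.png',im); print(env.get_obs()['torque'].round(2))
```

```text
pos [0.4454 0.3201 0.1014] yaw -74.64 F [ 0.16  0.87 -1.19] w 0.0395 t 9.92
shift [0.0009 0.3758 0.0113] turn -60.64
[ 0.04  0.04 -0.01]
```

View pics/g2.png

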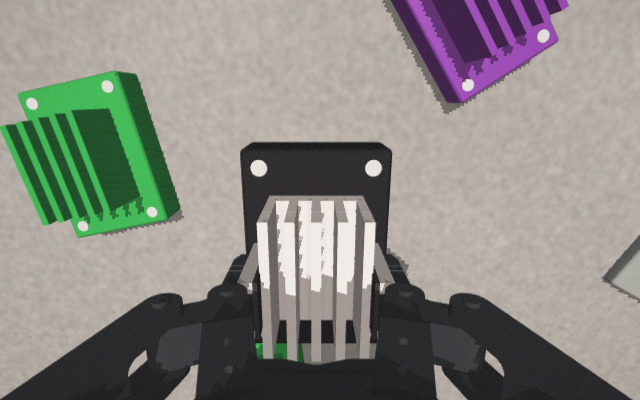

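Request:
jog_arm --pt "-0.01 0.04 0.001 -7 1" --pt "-0.01 0.08 0.002 -14 1" --pt "-0.01 0.12 0.004 -21 1" --pt "-0.01 0.16 0.005 -28 1" --pt "-0.01 0.2 0.006 -35 1"

```text
time_s: 10.38
eef_pos: [0.487, 0.138, 0.1067]
tool_rot: [-0.432, 1.569, -2.747]
contact_force: [2.1, 0.7, -2.8]
width: 0.0392
```

Run:
```python
from h import *
t=j2w(28,10,90); go(t,-14)
```

```text
pos [0.487  0.138  0.1067] yaw -42.64 F [ 2.12  0.69 -2.78] w 0.0392 t 10.38
shift [0.0167 0.161  0.0903] turn -28.64
```

Request:
jog_arm --pt "0 0.03 0.017 -6 1" --pt "0 0.06 0.034 -12 1" --pt "0 0.09 0.05 -18 1" --pt "0 0.12 0.066 -25.6 1" --pt "0 0.148 0.083 -25.6 1"

```text
time_s: 10.8
eef_pos: [0.5391, -0.0238, 0.1065]
tool_rot: [-1.388, 1.569, 3.028]
contact_force: [1.1, -0.1, -3.2]
width: 0.0395
```

Request:
jog_arm --pt "0 0 0 0 1" --pt "0 0 0 0 1" --pt "0 0 0 0 1" --pt "0 0 0 0 1" --pt "0 0 0 0 1"

```text
time_s: 11.22
eef_pos: [0.539, -0.0202, 0.1075]
tool_rot: [-1.706, 1.57, 2.705]
contact_force: [0.6, -0.8, -1.8]
width: 0.039
```

Run:
```python
from h import *
o=env.get_obs(); print(w2j(o['eef_pos']).round(1))
t=j2w(28,10,45); go(t,-14)
```

```text
[[ 18.7  25.6 107.5]]
pos [ 0.539  -0.0202  0.1075] yaw -17.26 F [ 0.63 -0.75 -1.76] w 0.039 t 11.22
shift [0.0625 0.0102 0.015 ] turn -3.26
```

Request:
jog_arm --pt "0.01 0.01 0.015 -3.3 1" --pt "0.02 0.01 0.015 -3.3 1" --pt "0.03 0.01 0.015 -3.3 1" --pt "0.04 0.01 0.015 -3.3 1" --pt "0.04 0.01 0.015 -3.3 1"

```text
time_s: 11.63
eef_pos: [0.543, -0.0379, 0.0655]
tool_rot: [-1.554, 1.568, 2.913]
contact_force: [0.1, 0.1, -2.5]
width: 0.0395
```

Request:
jog_arm --pt "0 0 0 0 1" --pt "0 0 0 0 1" --pt "0 0 0 0 1" --pt "0 0 0 0 1"

```text
time_s: 11.97
eef_pos: [0.5449, -0.0387, 0.0682]
tool_rot: [1.638, 1.57, -0.178]
contact_force: [-0.6, -0.8, -2.8]
width: 0.0391
```

Run:
```python
from h import *
o=env.get_obs(); print(w2j(o['eef_pos']).round(1))
t=j2w(28,10,40); go(t,-14)
im,d=env.grab_frame('wrist'); cv2.imwrite('pics/p1.png',im)
im,d=env.grab_frame('scene'); q=proj('scene',j2w(30,20,20))[0].astype(int); cv2.imwrite('pics/p2.png',cv2.resize(im[q[1]-75:q[1]+75,q[0]-100:q[0]+100],(800,600),interpolation=2))
```

```text
[[28.8  9.1 68.2]]
pos [ 0.5449 -0.0387  0.0682] yaw -14.06 F [-0.59 -0.79 -2.83] w 0.0391 t 11.97
shift [ 0.0282 -0.0009 -0.0009] turn -0.06
```

View pics/p1.png

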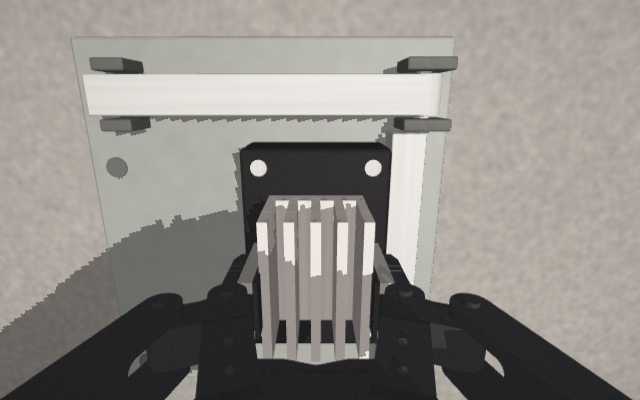

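View pics/p2.png

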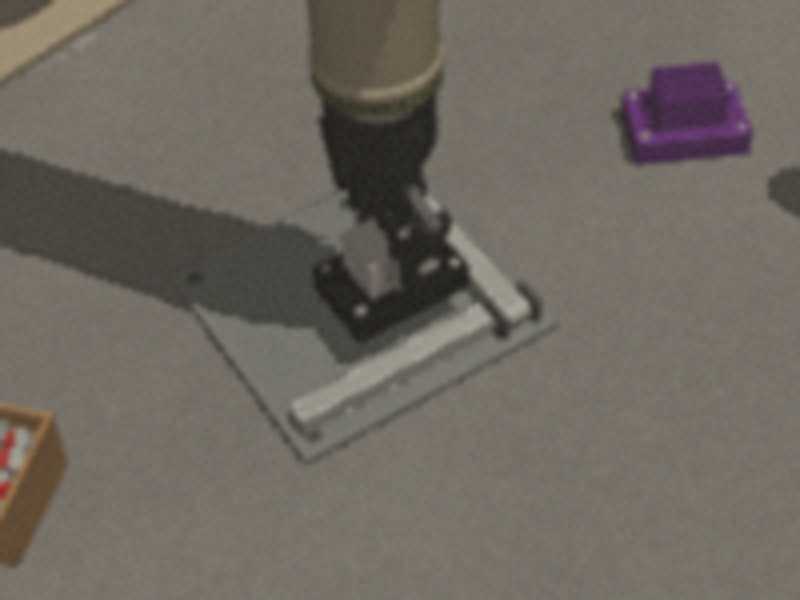

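Request:
jog_arm --pt "0.007 -0.001 0 0 1" --pt "0.014 -0.001 0 0 1" --pt "0.02 -0.001 0 0 1" --pt "0.024 -0.001 0 0 1" --pt "0.027 -0.001 0 0 1"

```text
time_s: 12.48
eef_pos: [0.5432, -0.0386, 0.0397]
tool_rot: [-1.643, 1.57, 2.824]
contact_force: [-0.3, 0.2, -2.7]
width: 0.0389
```

Request:
jog_arm --pt "0.001 0 0 0 1" --pt "0.002 0 0 0 1" --pt "0.002 0 0 0 1"

```text
time_s: 12.73
eef_pos: [0.5436, -0.0385, 0.0386]
tool_rot: [2.87, 1.571, 1.054]
contact_force: [0.2, 0.7, -1.8]
width: 0.0394
```

Request:
jog_arm --pt "0.001 0 0 0 1" --pt "0.001 0 0 0 1" --pt "0.001 0 0 0 1"

```text
time_s: 12.98
eef_pos: [0.544, -0.0385, 0.0382]
tool_rot: [1.733, 1.57, -0.083]
contact_force: [-0.2, -0.3, 1.9]
width: 0.039
```

```bash
cat > s.py <<'E'
from h import *
o=env.get_obs(); c,s=np.cos(JY),np.sin(JY); F=o['contact_force']
print(w2j(o['eef_pos']).round(2),'Fjig',np.round([c*F[0]+s*F[1],-s*F[0]+c*F[1],F[2]],1),'tq',o['torque'].round(2),'w',round(float(o['width']),4)); go(j2w(38,20.8,37),-14)
E
python3 s.py
```

```text
[[27.98  9.01 38.16]] Fjig [-0.1 -0.4  1.9] tq [0.05 0.14 0.01] w 0.039
pos [ 0.544  -0.0385  0.0382] yaw -14.06 F [-0.23 -0.33  1.9 ] w 0.039 t 12.98
shift [ 0.0012  0.01   -0.0118] turn -0.06
```

Request:
jog_arm --pt "0 0 -0.002 0 1" --pt "0 0 -0.004 0 1" --pt "0 0 -0.006 0 1" --pt "0 0 -0.008 0 1" --pt "0 0 -0.0095 0 1"

```text
time_s: 13.4
eef_pos: [0.5463, -0.0292, 0.0381]
tool_rot: [1.493, 1.57, -0.323]
contact_force: [0.3, -1.8, 5.2]
width: 0.039
```

```bash
python3 s.py
```

```text
[[27.97 18.61 38.13]] Fjig [ 0.8 -1.7  5.2] tq [-0.31  0.22  0.02] w 0.039
pos [ 0.5463 -0.0292  0.0381] yaw -14.07 F [ 0.34 -1.81  5.23] w 0.039 t 13.4
shift [ 0.0011  0.01   -0.0022] turn -0.07
```

Next, +x towards the fence in the same way, stopping a little short.

Request:
jog_arm --pt "0 0.002 0 0 1" --pt "0 0.004 0 0 1" --pt "0 0.006 0 0 1" --pt "0 0.0075 0 0 1" --pt "0 0.0085 0 0 1"

```text
time_s: 13.82
eef_pos: [0.5544, -0.0307, 0.0381]
tool_rot: [2.518, 1.57, 0.703]
contact_force: [-3.0, 0.8, 6.7]
width: 0.039
```

```bash
python3 s.py
```

```text
[[36.19 19.13 38.14]] Fjig [-3.1  0.   6.7] tq [ 0.08  0.48 -0.01] w 0.039
pos [ 0.5544 -0.0307  0.0381] yaw -14.03 F [-3.03  0.78  6.68] w 0.039 t 13.82
shift [ 0.0011  0.0018 -0.0017] turn -0.03
```

Request:
jog_arm --pt "0 0 -0.0007 0 1" --pt "0 0 -0.0015 0 1" --pt "0 0 -0.0015 0 1"

```text
time_s: 14.07
eef_pos: [0.5549, -0.0297, 0.0381]
tool_rot: [1.666, 1.57, -0.15]
contact_force: [-0.7, -0.3, 6.1]
width: 0.0393
```

```bash
python3 s.py
```

```text
[[36.44 20.2  38.12]] Fjig [-0.6 -0.4  6.1] tq [-0.2   0.22 -0.  ] w 0.0393
pos [ 0.5549 -0.0297  0.0381] yaw -14.06 F [-0.68 -0.27  6.07] w 0.0393 t 14.07
shift [ 0.0011  0.0016 -0.0006] turn -0.06
```

Request:
jog_arm --pt "0 0.0005 -0.0007 0 1" --pt "0 0.0005 -0.0015 0 1" --pt "0 0.0005 -0.0015 0 1"

```text
time_s: 14.32
eef_pos: [0.5551, -0.0294, 0.0381]
tool_rot: [-0.159, 1.569, -1.975]
contact_force: [-5.9, -4.4, 11.2]
width: 0.039
```

```bash
python3 s.py
```

```text
[[36.51 20.56 38.14]] Fjig [-4.6 -5.7 11.2] tq [-0.76  1.08  0.12] w 0.039
pos [ 0.5551 -0.0294  0.0381] yaw -14.08 F [-5.89 -4.43 11.17] w 0.039 t 14.32
shift [ 0.0011  0.0015 -0.0002] turn -0.08
```

Request:
jog_arm --pt "-0.0003 0.0005 -0.0003 0 1" --pt "-0.0003 0.001 -0.0006 0 1" --pt "-0.0003 0.001 -0.0006 0 1"

```text
time_s: 14.57
eef_pos: [0.5551, -0.0294, 0.0382]
tool_rot: [-0.662, 1.567, -2.479]
contact_force: [-11.2, -5.5, 14.6]
width: 0.0392
```

```bash
python3 s.py
```

```text
[[36.54 20.57 38.15]] Fjig [-9.6 -8.  14.6] tq [-0.99  2.07  0.21] w 0.0392
pos [ 0.5551 -0.0294  0.0382] yaw -14.09 F [-11.22  -5.49  14.56] w 0.0392 t 14.57
shift [ 0.0011  0.0015 -0.0002] turn -0.09
```

Request:
jog_arm --pt "-0.0003 0.0005 -0.0005 0 1" --pt "-0.0005 0.0007 -0.0012 0 1" --pt "-0.0005 0.0007 -0.0012 0 1" --pt "-0.0005 0.0007 -0.0012 0 1"

```text
time_s: 14.9
eef_pos: [0.5552, -0.0293, 0.0383]
tool_rot: [-0.693, 1.564, -2.51]
contact_force: [-13.8, -8.7, 15.2]
width: 0.0392
```

```bash
python3 s.py
python3 - <<'E'
from h import *
im,d=env.grab_frame('wrist'); cv2.imwrite('pics/e1.png',im[20:320,120:520].repeat(2,0).repeat(2,1))
im,d=env.grab_frame('scene'); q=proj('scene',j2w(30,20,20))[0].astype(int); cv2.imwrite('pics/e2.png',cv2.resize(im[q[1]-60:q[1]+60,q[0]-80:q[0]+80],(800,600),interpolation=2))
E
python3 s.py
```

```text
[[36.58 20.68 38.26]] Fjig [-11.3 -11.8  15.2] tq [-1.53  2.72  0.27] w 0.0392
pos [ 0.5552 -0.0293  0.0383] yaw -14.12 F [-13.84  -8.69  15.2 ] w 0.0392 t 14.9
shift [ 0.0012  0.0014 -0.0001] turn -0.12
[[36.58 20.66 38.25]] Fjig [-11.8 -11.6  14.8] tq [-1.42  2.71  0.27] w 0.0392
pos [ 0.5552 -0.0293  0.0382] yaw -14.12 F [-14.22  -8.46  14.78] w 0.0392 t 15.0
shift [ 0.0012  0.0014 -0.0002] turn -0.12
```

View pics/e1.png

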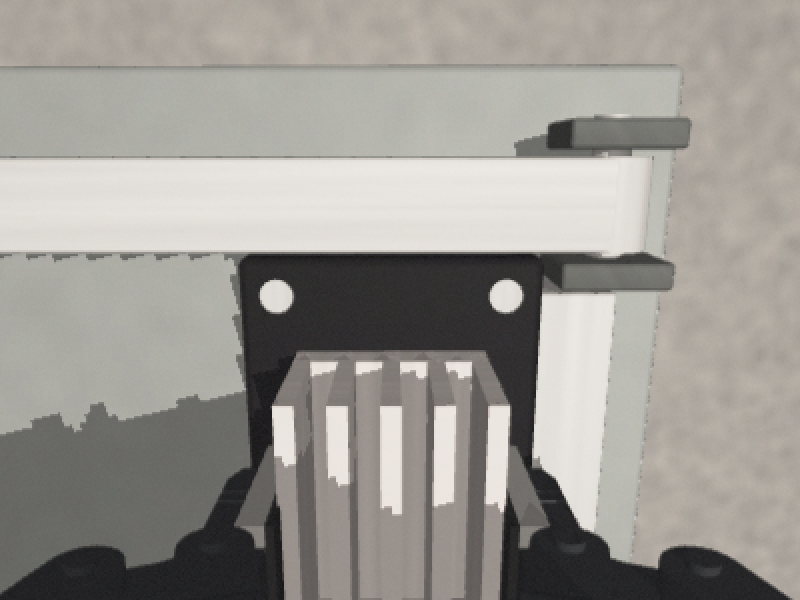

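View pics/e2.png

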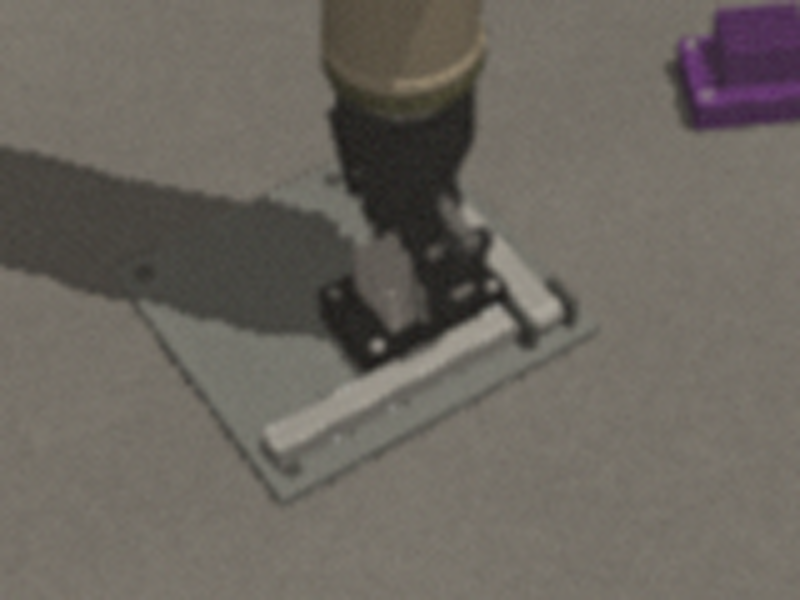

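Request:
jog_arm --pt "0 0.0003 -0.0005 0 1" --pt "0 0.0006 -0.0009 0 1" --pt "0 0.0006 -0.0009 0 1" --pt "0 0.0006 -0.0009 0 1" --pt "0 0.0006 -0.0009 0 1"

```text
time_s: 15.42
eef_pos: [0.5552, -0.0293, 0.0383]
tool_rot: [-0.693, 1.562, -2.51]
contact_force: [-19.4, -10.7, 20.9]
width: 0.0395
```

```bash
python3 s.py
```

```text
[[36.6  20.69 38.28]] Fjig [-16.2 -15.1  20.9] tq [-1.95  3.76  0.34] w 0.0395
pos [ 0.5552 -0.0293  0.0383] yaw -14.15 F [-19.37 -10.72  20.89] w 0.0395 t 15.42
shift [ 0.0013  0.0014 -0.0001] turn -0.15
```

Request:
jog_arm --pt "0 0 0 0 1" --pt "0 0 0 0 1" --pt "0 0 0 0 1" --pt "0 0 0 0 1" --pt "0 0 0 0 1"

```text
time_s: 15.83
eef_pos: [0.5552, -0.0293, 0.0383]
tool_rot: [-0.69, 1.562, -2.507]
contact_force: [-19.9, -11.2, 20.6]
width: 0.0393
```

```bash
python3 s.py
python3 - <<'E'
from fit import *
im,d=env.grab_frame('top'); cv2.imwrite('pics/f1.png',im)
P=cam('wrist'); im,d=env.grab_frame('wrist'); C=cloud('wrist',d); g=im.max(2)
J=w2j(C.reshape(-1,3)).reshape(400,640,3)
h=(J[...,2]>31)&(J[...,2]<41)&(g<80)&(J[...,1]>40)&(J[...,1]<76)&(J[...,0]>-10)&(J[...,0]<75); print('house top z',np.median(J[h][:,2]),'x',np.percentile(J[h][:,0],[1,99]),'y max',np.percentile(J[h][:,1],99))
Q=J[h]; A=np.c_[Q[:,:2],np.ones(len(Q))]; print('slope deg',np.degrees(np.linalg.lstsq(A,Q[:,2],rcond=None)[0][:2]).round(2))
b=(J[...,2]>25)&(J[...,2]<35)&(g>150)&(J[...,1]>66)&(J[...,1]<94)&(J[...,0]>-60)&(J[...,0]<60); print('bar z',np.median(J[b][:,2]),'y',np.percentile(J[b][:,1],[1,99]))
f=(J[...,2]>24)&(J[...,2]<33)&(g>150)&(J[...,1]<60)&(J[...,0]>62)&(J[...,0]<95); print('fence x',np.percentile(J[f][:,0],[1,99]))
E
python3 s.py
```

```text
[[36.61 20.67 38.28]] Fjig [-16.6 -15.6  20.6] tq [-1.88  3.74  0.38] w 0.0393
pos [ 0.5552 -0.0293  0.0383] yaw -14.15 F [-19.92 -11.15  20.6 ] w 0.0393 t 15.83
shift [ 0.0013  0.0014 -0.0001] turn -0.15
house top z 35.58591773139251 x [ 5.06386654 67.57194229] y max 69.90765305742234
slope deg [-0.26 -1.69]
bar z 29.484169998537887 y [70.28045926 89.52441241]
fence x [69.75829637 85.83535805]
[[36.6  20.64 38.25]] Fjig [-16.4 -15.5  20. ] tq [-1.96  3.73  0.37] w 0.0395
pos [ 0.5552 -0.0293  0.0382] yaw -14.15 F [-19.64 -11.1   19.97] w 0.0395 t 15.93
shift [ 0.0012  0.0014 -0.0002] turn -0.15
```

View pics/f1.png

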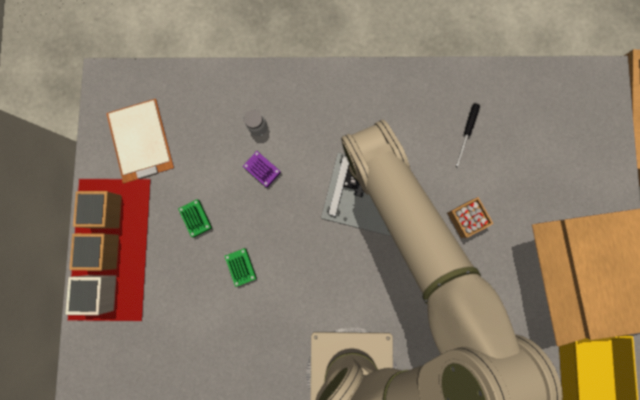

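Run:
```python
from fit import *
P=cam('wrist'); im,d=env.grab_frame('wrist'); C=cloud('wrist',d); g=im.max(2).astype(int)
J=w2j(C.reshape(-1,3)).reshape(400,640,3)
def fitp(m,n):
    Q=J[m]
    for _ in range(6):
        A=np.c_[Q[:,:2],np.ones(len(Q))]; s=np.linalg.lstsq(A,Q[:,2],rcond=None)[0]; r=Q[:,2]-A@s; Q=Q[abs(r)<2*r.std()+1e-9]
    print(n,len(Q),np.degrees(s[:2]).round(2),'std',r.std().round(2), 'z mid',Q[:,2].mean().round(2))
er=lambda m:cv2.erode(m.astype(np.uint8),np.ones((3,3)))>0
X,Y,Z=J[...,0],J[...,1],J[...,2]
h=er((Z>28)&(Z<46)&(g<90)&(Y>38)&(Y<70)&(X>4)&(X<68))
fitp(h,'house all');
fitp(h&(Y>52),'house front')
for a in range(40,70,4):
    m=h&(abs(Y-a)<2); print(a,m.sum(),np.median(Z[m]).round(2) if m.sum() else '')
fitp(er((Z>20)&(Z<38)&(g>150)&(Y>70)&(Y<90)&(X>-60)&(X<60)),'bar')
fitp(er((Z>3)&(Z<18)&(Y>10)&(Y<60)&(X>-90)&(X<-10)),'plate')
fitp(er((Z>20)&(Z<38)&(g>150)&(Y>10)&(Y<60)&(X>70)&(X<88)),'fence')
print(np.median(Z[er((Z>62)&(Z<80)&(abs(X-36)<22)&(abs(Y-22)<30))]))
fitp(er((Z>64)&(Z<78)&(g>200)&(abs(X-36)<22)&(abs(Y-22)<35)),'sink')
```

```text
house all 5816 [-0.16 -0.4 ] std 0.47 z mid 35.62
house front 4605 [-0.13 -0.92] std 0.47 z mid 35.62
40 197 35.63
44 276 35.7
48 391 35.72
52 1200 35.65
56 1279 35.68
60 1006 35.62
64 1095 35.65
68 1370 35.39
bar 10586 [ 0.09 -0.04] std 0.47 z mid 29.49
plate 11440 [ 0.06 -0.04] std 0.46 z mid 9.5
fence 2494 [ 0.36 -0.07] std 0.45 z mid 27.67
69.84902615927965
sink 1434 [-0.17  0.02] std 0.44 z mid 69.72
```

```bash
python3 s.py; python3 -c "
from h import *
print(env.job_done())"
```

```text
[[36.63 20.66 38.3 ]] Fjig [-15.5 -16.1  20.7] tq [-1.84  3.75  0.37] w 0.0391
pos [ 0.5552 -0.0293  0.0383] yaw -14.15 F [-18.97 -11.84  20.68] w 0.0391 t 15.98
shift [ 0.0013  0.0014 -0.0002] turn -0.15
the job is handed in; nothing more can be done
None
```

The job is handed in at about 16 s of robot time. The stop bar is down in its catch, and the arm is still gripping the module by its heat sink and pushing it into the corner.

- **Stop bar:** I swung it down with the closed fingers. The press met a hard stop, and the bar's top measured 29.5 mm at the end (30 expected), level.
- **Module:** I used the black one with the aluminium fins and left the green and purple look-alikes alone. It lies flat: the housing top is 26.1 mm above the plate, tilted about 0.2°. It sits against both the fence and the bar.
- **Push:** The reading at hand-in was about 15.5 N towards the fence and 16 N towards the bar, slightly over your 10 to 15 N guide. It also showed about 21 N downward. Position and force were steady over the last half second. Some of the sideways push may go into friction on the plate, so the stops may carry a few newtons less.
- **Bystanders:** In the last top view the carton, jar and screwdriver appear where they started.

**Checks that disagreed:**
- The fence contact came at jig x 36.6 mm instead of the nominal 38. This fits the jig position estimates, which differed by about 2 mm between cameras.
- A first tilt fit gave 1.7°. It was skewed by pixels at the housing's edge, and the robust fit and the fit on the heat sink showed the module level.

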